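# Lock the drive caddy into its dock

## Robot

A 6-joint arm with a two-finger parallel gripper is mounted at the origin on the work surface. World frame = base frame: x ahead of the robot, y to its left, z up, the work surface at z = 0. Lengths are in m, angles in rad, forces in N, time in s.
With the tool pointing down it reaches from about 0.35 to 0.775 m from the base axis. Payload 7.3 kg.
Tool frame: the origin (TCP) lies at the centre of the arm's flange, where the gripper is bolted on; the fingertips stand 178 mm ahead of it and the grasp point (between the pads) lies robot.pinch_z ahead of it (robot.pinch_z is the distance from the TCP to the grasp point, in m); x points along the fingers, z is the direction in which the jaws open and shut, and the axes are right-handed (so a half turn about x gives the same grasp; the last joint's range is limited). The gripper opens to 92 mm and grips with 3 to 60 N. Pads are 19 mm wide; open, the fingers measure 130 mm over their backs; the gripper's body (75 mm by 190 mm) begins 47 mm behind the grasp point.
Start: joints at [-1.31, 0.342, 1.524, -0, 1.275, -0.146], TCP at [0.208, -0.482, 0.405] pointing down, gripper open.
Joint ranges: [-2.53, 2.53], [-0.77, 2.02], [0.04, 2.7], [-1, 4.14], [0.28, 2.66], [-3.11, 3.11]. Speed limits (rad/s): [2.57, 2.57, 3.14, 3.14, 3.14, 3.14].

## Interface

Orientations are given as [roll, pitch, yaw] about the fixed x, y, z axes, in that order (R = Rz(yaw) Ry(pitch) Rx(roll)).
In Python, from cell import robot gives the robot as it stands.
- The arm moves only by the shell command python3 -m jog 'ROWS' [FORCE]. ROWS is JSON, a list of rows, each an object of numbers: "fingers": the closure, from 0 (fully open) to 1 (shut); "x", "y", "z": the shift along the tool's x, y, z in cm; "spin": the turn about the tool's x in degrees. A call has 1 to 5 rows; each row is the pose to reach, as a shift and turn from the pose commanded when the call began, along the tool's axes at that moment; what a row does not reach only later rows make up. A row lasts 1/8 s, in which the tool goes at most 62.5 mm and 10.7 degrees, less where a joint would pass 70% of its speed; a pose out of reach is approached as far as the arm can. A call with a gripper value outside its range is refused whole. The fingers move at their own pace and stop on an object; FORCE is the grip in N (left out, the last holds). Time passes only in rows, so rows that repeat a pose let the fingers close. It gives the time, the measured TCP pose, the force and the opening at its end, in the units of the state.
- robot.observe(): the state, without advancing time (a new reading comes with each control period).
- robot.read_camera(name): name is "side" or "top"; returns a dict with "color" (480x640x3 uint8, red, green, blue), "mtx" (3x3 intrinsics, pixels), "view" (4x4, takes a point from world to camera coordinates). Camera axes: x right, y down, z forward; pixel columns grow to the right and rows downward; lengths in m; the calibration is good to about 2 mm. A picture is of the moment at which its call begins. There is no depth.
- robot.hand_in(): hands the job in, once; it reports no verdict.
Trained networks look in a picture, given as the dict that the camera call returned (one of the last four; its "shot" number tells which), for a name from the list of things; names that differ only in an ending like _2 or _b are one class to them, and where a whole thing is asked for, a point or a joint stands for the part that bears it (a point fixed in the world has none). Each returns a list of dicts, best first, with "conf" (0 to 1); they miss things now and then, are a little off and sometimes report something else, mostly with a low value. They report only what shows in the picture. A call takes as long as a camera call.
- robot.look_for(target, picture): "xy" ([column, row] in pixels, amid what is visible of it).
The state is a dict: "time": time; "qpos": joint angles; "qvel": joint speeds; "joint_efforts": joint torques, N m; "tool_pos": TCP position; "tool_rot": TCP orientation; "contact_force": force on the tool from outside, world axes, zero at the start; "torque": the same for the moment, N m; "opening": finger opening in m.
Only numpy, scipy, OpenCV 4.12 (cv2) and the standard library are available. Lean on these libraries where they do the work, as an engineer would, in place of code of your own. Each camera call takes 0.05 s, during which the arm holds its last target. There are 200 camera calls.

## Task

Push the blue drive caddy fully home into its dock, then swing the open padlock shackle back over the caddy's steel ear and press it down through the eye of the ear until the lock clicks and stays down by itself. Press gently: the shackle must never be loaded with more than 25 N. Leave the things around it where they are.

Things in the scene. Friction and masses are not known exactly. Their poses are not given: they have to be found in the camera images.
- dock: Fixed grey plastic drive dock, open on top: 150 mm long (x), 112 mm wide (y), 50 mm high, on the shelf; a different place and yaw each time. Origin: centre of its underside; x axis from the open front, where the caddy sticks out, to the back wall; z up. The brass padlock beside its front left corner is fixed to it
- lock: Upright brass padlock body, 28 mm (x) by 72 mm (y) by 60 mm high, fixed beside the dock; origin: centre of its underside, at dock frame (-0.081, 0.098, 0). Its top has a 13 mm square hole for the shackle's free leg, below point eye_home
- caddy (a joint): How far the translucent blue caddy (dark drive inside) still sticks out of the dock, m: 0 = fully home against its stop, 0.03 to 0.06 at the start, at most 0.07. It slides along the dock's x axis with about 2.5 N friction and stays where it is left
- push_face (a point): Middle of the flat upright front face of the caddy, 100 mm wide (y), spanning 9 to 64 mm above the shelf; this point is 34 mm up. Push it along the dock's +x to send the caddy home; with the caddy home the point is at dock frame x = -0.087, y = 0
- ear: Flat steel ear, 28 by 28 mm, 4 mm thick, on a short arm at the caddy's front left; it moves with the caddy. Origin: centre of its eye (a 12 mm square hole) at its upper face, 65 mm above the shelf
- eye_home (a point): Fixed point: where the centre of the ear's eye is when the caddy is home, dock frame (-0.081, 0.078), 65 mm above the shelf, just over the lock's hole
- pivot (a point): Fixed point on the shackle's vertical swivel axis (its pivot leg), at the lock's top, 60 mm above the shelf, dock frame (-0.081, 0.118)
- shackle: Upright steel U of 9 mm round bar, legs 40 mm apart. Origin: middle of the bow's uppermost surface, 122 mm above the shelf while raised. Own y axis: from free leg (at y = -20 mm) to pivot leg (+20 mm); z up. The bow is straight and level for 24 mm. The free leg's round tip is 68 mm above the shelf while raised, 3 mm above the ear, and centres itself in the eye if up to 4 mm off
- swing (a joint): Swivel angle of the shackle about its pivot leg, rad, anticlockwise from above: 0 = free leg right over the eye's place, 0.6 to 1.4 at the start (free leg swung round towards the back of the dock). Turns easily (0.03 N m friction) and stays where it is left while raised
- drop (a joint): How far the shackle is pressed down, m: 0 = raised. A spring (2.5 N at the top, 7 N low down) lifts it again unless the hidden pawl has caught it, at 13 to 39 mm, different each time and unseen. A hump of 2 to 5 N (6 to 11 N in all) is felt from 10 to 2 mm before the click. 2 mm past the click is a hard stop: 16 N of push is past the click, pushing on soon exceeds 25 N
- dispenser: White plastic push dispenser of screws, round, 60 mm wide, 76 mm high, loose; origin: centre of its underside. Leave it alone
- drive_a: Graphite portable drive, 78 by 115 by 14 mm, loose, flat on the shelf behind the dock; origin: centre of its underside. Leave it alone
- drive_b: Graphite portable drive, 78 by 85 by 14 mm, loose, flat on the shelf behind the dock; origin: centre of its underside. Leave it alone
- bowl: Small white ceramic bowl holding a hex key, 90 mm wide, 40 mm high, loose; origin: centre of its underside. Leave it alone

How it is judged:
On the way, in this order (a step that is already met when the one before it is completed fails the run):
1. the caddy is fully home in its dock (value of joint caddy below 0.003 m), for 0.2 s.
2. the shackle is swung back over the eye (value of joint swing between -0.12 and 0.12 rad), for 0.1 s.
3. the shackle is pressed down through the eye (value of joint drop above 0.0115 m), for 0.1 s.
At the end, for the whole second after the job is handed in: The caddy is home (within 4 mm), the shackle's free leg is through the eye of the ear (swivel within 0.1 rad) and the shackle stays down by itself, caught by the pawl (at least 11.5 mm down and at rest) with the robot off it (value of joint caddy below 0.004 m and value of joint swing between -0.1 and 0.1 rad and value of joint drop above 0.0115 m and velocity of joint drop between -0.01 and 0.01 m/s); the robot touches nothing.
It fails at once if the shackle is forced: more than 25 N on the lock or the ear (contact force between shackle and lock above 25 N or contact force between shackle and ear above 25 N).
It fails at once if a bystander is moved more than 20 mm (distance of any of dispenser, drive_a, drive_b, bowl from where it was at the start of the episode above 0.02 m).
It also fails if it takes over 56 s, if anything falls off the work surface, if the arm or the gripper's body presses on something with over 40 N, if the wrist force passes 120 N, or if a joint passes its speed limit or range.

## Working session

There is one attempt and no reset: what is moved stays moved. The work goes in short steps, Python scripts to look and compute and a shell command to move; the robot and the scene stay as the last step left them, time stands still between calls to the robot, and variables do not carry over. Pictures are saved under pics/ and viewed, on a budget of 10 in all, crops included, one or two more only if the job needs it, and the job is handed in when it is done.

```bash
ls; mkdir -p pics; python3 - <<'E'
from cell import robot
import cv2,json
print(robot.pinch_z); print(robot.observe())
for n in("top","side"):
    p=robot.read_camera(n); cv2.imwrite(f"pics/{n}0.png",p["color"][:,:,::-1])
    print(n,p["mtx"].tolist(),p["view"].tolist())
    for t in["dock","lock","caddy","push_face","ear","shackle","dispenser","drive_a","bowl"]:
        try: print(t,[([round(float(v)) for v in d["xy"]],round(d["conf"],2)) for d in robot.look_for(t,p)])
        except Exception as e: print(t,e)
E
```

```text
pics
0.1592
{'time': 0.0, 'qpos': array([-1.30999160e+00,  3.42715952e-01,  1.52500688e+00,  7.05899647e-06,
        1.27540890e+00, -1.45963643e-01]), 'qvel': array([ 0.00041676, -0.00025717, -0.00110288,  0.00017887, -0.0011649 ,
       -0.0027165 ]), 'joint_efforts': array([ 2.63876434e-03, -4.31236768e+01, -2.44219673e+01,  7.20252050e-02,
        5.60091133e-02, -1.40013376e-04]), 'tool_pos': array([ 0.20771651, -0.48201374,  0.40405181]), 'tool_rot': array([2.99124321, 1.56925724, 1.8272132 ]), 'contact_force': array([-0.3106085 ,  0.20559476,  0.35434581]), 'torque': array([0.00203527, 0.06910351, 0.00746588]), 'opening': 0.09173616358267082}
top [[464.81997483877717, 0.0, 321.62964871710807], [0.0, 464.81997483877717, 235.89756839688994], [0.0, 0.0, 1.0]] [[-0.0002453292797653926, -0.9999672197632786, 0.008093158372548365, 0.004842879222141331], [-0.9979889363796376, -0.00026818024496495714, -0.06338778228645812, 0.660506109950128], [0.06338787484514444, -0.008092433395145766, -0.9979561562735916, 0.7424830525776511], [0.0, 0.0, 0.0, 1.0]]
dock [([355, 302], 0.81), ([329, 359
[... 295 characters left out ...]
07, 0.0, 310.63279987657603], [0.0, 579.3515814417707, 241.03806413142462], [0.0, 0.0, 1.0]] [[-0.9989899501856581, -0.03876967208944022, -0.02271545628276173, 0.651723799918088], [-0.0032829155184951153, 0.567150203687461, -0.8236078368513561, 0.0704593939485089], [0.0448140814226422, -0.8227013789847131, -0.5667046312876719, 1.0774859959806882], [0.0, 0.0, 0.0, 1.0]]
dock [([362, 253], 0.83)]
lock [([387, 276], 0.62)]
caddy [([370, 240], 0.87), ([391, 242], 0.45)]
push_face [([367, 240], 0.86)]
ear [([412, 252], 0.79)]
shackle [([394, 245], 0.92), ([362, 255], 0.72)]
dispenser [([338, 207], 0.94)]
drive_a [([268, 248], 0.93), ([264, 282], 0.6)]
bowl [([394, 240], 0.58), ([358, 328], 0.57)]
```

```bash
python3 - <<'E'
import cv2
a=cv2.imread("pics/top0.png")[150:410,180:490]; cv2.imwrite("pics/top0c.png",cv2.resize(a,None,fx=2.5,fy=2.3,interpolation=cv2.INTER_CUBIC)) 
a=cv2.imread("pics/side0.png")[170:350,250:490]; cv2.imwrite("pics/side0c.png",cv2.resize(a,None,fx=3.2,fy=3.2,interpolation=cv2.INTER_CUBIC))
E
```

```text
(no output)
```

View pics/top0c.png

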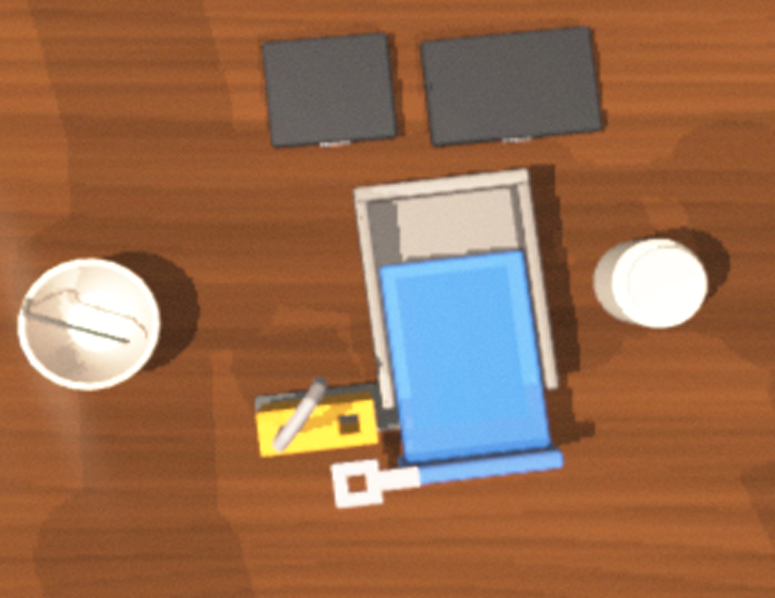

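View pics/side0c.png

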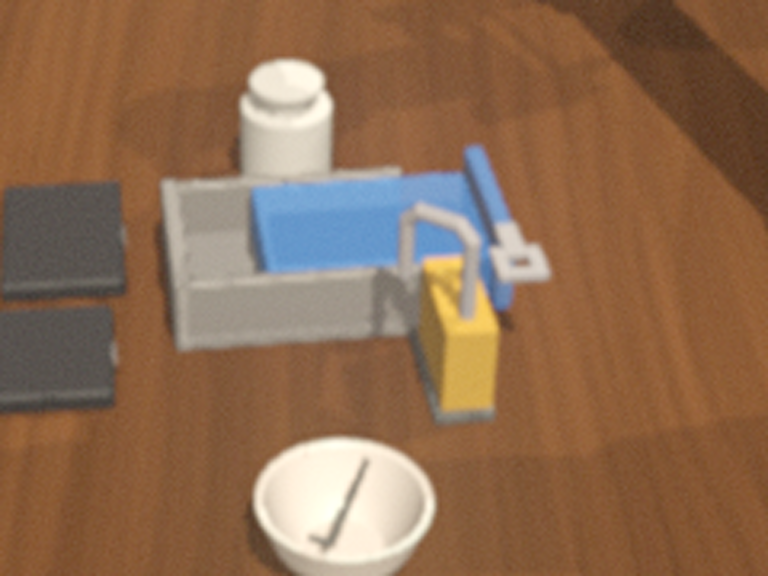

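The top view shows the dock nearly square to the world. In the top crop, the lock's hole is at (349,425), the ear's eye at (358,484) and the pivot at (281,443), with the free leg swung back to about (318,383). The side crop agrees, with the eye at (520,262). I'll fit the dock pose, caddy and swing to these features in both views.

```bash
cat > fit.py <<'E'
import numpy as np
from scipy.optimize import least_squares
K={"top":(np.array([[464.82,0,321.63],[0,464.82,235.9],[0,0,1]]),np.array([[-0.0002453292797653926,-0.9999672197632786,0.008093158372548365,0.004842879222141331],[-0.9979889363796376,-0.00026818024496495714,-0.06338778228645812,0.660506109950128],[0.06338787484514444,-0.008092433395145766,-0.9979561562735916,0.7424830525776511]])),
"side":(np.array([[579.35,0,310.63],[0,579.35,241.04],[0,0,1]]),np.array([[-0.9989899501856581,-0.03876967208944022,-0.02271545628276173,0.651723799918088],[-0.0032829155184951153,0.567150203687461,-0.8236078368513561,0.0704593939485089],[0.0448140814226422,-0.8227013789847131,-0.5667046312876719,1.0774859959806882]]))}
def proj(c,P):
    M,V=K[c]; q=M@(V@np.append(P,1)); return q[:2]/q[2]
def world(p,P): 
    c,s=np.cos(p[2]),np.sin(p[2]); return np.array([p[0]+c*P[0]-s*P[1],p[1]+s*P[0]+c*P[1],P[2]])
E
cat > f1.py <<'E'
from fit import *
T=lambda u,v:np.array([180+u/2.5,150+v/2.3]); S=lambda u,v:np.array([250+u/3.2,170+v/3.2])
pv=(-.081,.118); 
F=[("top",T(355,188),(.075,.056,.05),0),("top",T(528,170),(.075,-.056,.05),0),("top",T(557,388),(-.075,-.056,.05),0),("top",T(388,408),(-.075,.056,.05),0),
("top",T(262,456),(-.095,.134,.06),0),("top",T(380,442),(-.095,.062,.06),0),("top",T(349,425),(-.081,.078,.06),0),
("top",T(358,484),(-.081,.078,.065),1),("side",S(520,262),(-.081,.078,.065),1),
("side",S(185,293),(.075,.056,.05),0),("side",S(165,182),(.075,-.056,.05),0),("side",S(400,172),(-.075,-.056,.05),0),
("side",S(497,318),(-.095,.134,.06),0),("side",S(440,332),(-.067,.134,.06),0),("side",S(422,262),(-.067,.062,.06),0)]
def tip(p): return (pv[0]+.04*np.sin(p[4]),pv[1]-.04*np.cos(p[4]))
def res(p):
    r=[proj(c,world(p,np.array(P)-np.array([p[3]*k,0,0])))-m for c,m,P,k in F]
    t=tip(p)
    r.append(proj("top",world(p,(*t,.1175)))-T(317,388)); r.append(proj("side",world(p,(*t,.1175)))-S(409,215))
    return np.array(r)
s=least_squares(lambda p:res(p).ravel(),[.5,-.07,.1,.04,1.],loss="soft_l1"); p=s.x
print(p.round(4)); print(res(p).round(1).tolist())
np.save("p.npy",p)
for n,P in dict(dock=(0,0,0),push=(-.087-p[3],0,.034),pushhome=(-.087,0,.034),eye=(-.081,.078,.065),pivot=(*pv,.06),tip=(*tip(p),.118)).items(): print(n,world(p,P).round(4))
E
python3 f1.py; python3 - <<'E'
from cell import robot
from scipy.spatial.transform import Rotation as R
o=robot.observe(); print(R.from_euler("xyz",o["tool_rot"]).as_matrix().round(3))
E
```

```text
[ 0.5958 -0.059   0.1251  0.0393  0.909 ]
[[-0.9, 1.3], [0.1, 0.3], [1.3, 0.4], [-2.1, 0.8], [-0.2, 0.4], [-0.9, 0.4], [0.1, 0.0], [-0.3, 0.8], [-1.2, -1.4], [-3.7, -4.1], [-1.8, -2.0], [-1.5, -3.8], [-1.2, 2.9], [0.8, -0.4], [-1.2, -2.2], [-0.6, 1.2], [-2.2, -3.3]]
dock [ 0.5958 -0.059   0.    ]
push [ 0.4704 -0.0748  0.034 ]
pushhome [ 0.5094 -0.0699  0.034 ]
eye [0.5057 0.0082 0.065 ]
pivot [0.5007 0.0479 0.06  ]
tip [0.5351 0.0275 0.118 ]
[[ 0.     0.918  0.396]
 [-0.     0.396 -0.918]
 [-1.    -0.     0.   ]]
```

```bash
cat > go.py <<'E'
# usage: go.py dockx docky tipz  -> shift in tool cm / spin deg for tool z along dock +x, tool pointing down
import sys; from fit import *; from cell import robot
from scipy.spatial.transform import Rotation as R
p=np.load("p.npy"); o=robot.observe(); M=R.from_euler("xyz",o["tool_rot"]).as_matrix()
dx,dy,tz=map(float,sys.argv[1:4])
g=world(p,(dx,dy,tz+.178)); d=M.T@(g-o["tool_pos"])*100
a=np.arctan2(M[1,2],M[0,2]); sp=(np.degrees(a-p[2])+180)%360-180
c,s=np.cos(p[2]),np.sin(p[2]); D=np.array([[c,s,0],[-s,c,0],[0,0,1]])
print("t",round(o["time"],2),"shift",d.round(2),"spin",sp.round(1),"F dock",(D@o["contact_force"]).round(1),"tip dock",(D@(o["tool_pos"]-[p[0],p[1],.178])*1000).round(1),"open",round(o["opening"],3),"down",M[:,0].round(3))
E
python3 go.py -.175 0 .032
python3 -m jog '[{"y":35.5,"z":-28.3,"spin":-74,"fingers":1},{"y":35.5,"z":-28.3,"spin":-74,"fingers":1},{"y":35.5,"z":-28.3,"spin":-74,"fingers":1},{"y":35.5,"z":-28.3,"spin":-74,"fingers":1},{"y":35.5,"z":-28.3,"spin":-74,"fingers":1}]' 10
python3 go.py -.175 0 .032
```

```text
t 1.0 shift [ 19.47  35.57 -28.37] spin -73.9 F dock [ 0.5 -1.3 -0.2] tip dock [-437.8 -371.4  226.7] open 0.092 down [ 0. -0. -1.]
t 1.0 shift [ 19.47  35.57 -28.37] spin -73.9 F dock [ 0.5 -1.3 -0.2] tip dock [-437.8 -371.4  226.7] open 0.092 down [ 0. -0. -1.]$[0]: bad value
```

```bash
python3 -m jog '[{"y":35.5,"z":-28.3,"spin":-53,"fingers":1.0},{"y":35.5,"z":-28.3,"spin":-53,"fingers":1.0},{"y":35.5,"z":-28.3,"spin":-53,"fingers":1.0},{"y":35.5,"z":-28.3,"spin":-53,"fingers":1.0},{"y":35.5,"z":-28.3,"spin":-53,"fingers":1.0}]' 10; python3 -m jog --help; python3 go.py -.175 0 .032
```

```text
t 1.0 shift [ 19.47  35.57 -28.37] spin -73.9 F dock [ 0.5 -1.3 -0.2] tip dock [-437.8 -371.4  226.7] open 0.092 down [ 0. -0. -1.]$[0]: bad value
invalid input: not JSON, or not a number
```

```bash
python3 -m jog '[{"y":5,"z":-4,"spin":-10,"fingers":1.0},{"y":10,"z":-8,"spin":-20,"fingers":1.0},{"y":15,"z":-12,"spin":-30,"fingers":1.0},{"y":20,"z":-16,"spin":-40,"fingers":1.0},{"y":25,"z":-20,"spin":-50,"fingers":1.0}]' 10;  python3 go.py -.175 0 .032
```

```text
t 1.0 shift [ 19.47  35.57 -28.37] spin -73.9 F dock [ 0.5 -1.3 -0.2] tip dock [-437.8 -371.4  226.7] open 0.092 down [ 0. -0. -1.]$[0]: bad value
```

```bash
python3 -m jog '[{"fingers":1,"x":0,"y":5,"z":-4,"spin":-10},{"fingers":1,"x":0,"y":10,"z":-8,"spin":-20},{"fingers":1,"x":0,"y":15,"z":-12,"spin":-30},{"fingers":1,"x":0,"y":20,"z":-16,"spin":-40},{"fingers":1,"x":0,"y":25,"z":-20,"spin":-50}]' 10;  python3 go.py -.175 0 .032
```

```text
time: 1.62
tool_pos: [0.3551, -0.2045, 0.405]
tool_rot: [-0.33, 1.57, -0.616]
contact_force: [0.3, -0.9, 0.3]
opening: 0.0466
t 1.62 shift [19.5  13.76  2.92] spin -23.6 F dock [ 0.2 -0.9  0.3] tip dock [-256.9 -114.3  227. ] open 0.047 down [ 0.001 -0.001 -1.   ]
```

All five keys are required in every row.

```bash
python3 -m jog '[{"fingers":1,"x":2,"y":5,"z":1,"spin":-9},{"fingers":1,"x":5,"y":10,"z":2,"spin":-18},{"fingers":1,"x":9,"y":13.7,"z":2.9,"spin":-23.6},{"fingers":1,"x":14,"y":13.7,"z":2.9,"spin":-23.6},{"fingers":1,"x":14,"y":13.7,"z":2.9,"spin":-23.6}]';  python3 go.py -.175 0 .032
```

```text
time: 2.25
tool_pos: [0.4208, -0.0826, 0.2625]
tool_rot: [2.662, 1.563, 2.784]
contact_force: [0.1, 0.1, 1.1]
opening: 0.001
t 2.25 shift [5.25 0.14 0.19] spin -0.2 F dock [0.1 0.  1.1] tip dock [-176.5   -1.6   84.5] open 0.001 down [-0.007  0.003 -1.   ]
```

```bash
python3 -m jog '[{"fingers":1,"x":3,"y":0,"z":0,"spin":0},{"fingers":1,"x":5.2,"y":0,"z":0,"spin":0},{"fingers":1,"x":5.2,"y":0,"z":1,"spin":0},{"fingers":1,"x":5.2,"y":0,"z":2,"spin":0},{"fingers":1,"x":5.2,"y":0,"z":3,"spin":0}]';  python3 go.py -.106 0 .032
python3 -m jog '[{"fingers":1,"x":0,"y":0,"z":0.7,"spin":0},{"fingers":1,"x":0,"y":0,"z":1.4,"spin":0},{"fingers":1,"x":0,"y":0,"z":2.1,"spin":0},{"fingers":1,"x":0,"y":0,"z":2.8,"spin":0},{"fingers":1,"x":0,"y":0,"z":2.8,"spin":0}]';  python3 go.py -.106 0 .032
```

```text
time: 2.88
tool_pos: [0.4529, -0.08, 0.2142]
tool_rot: [-0.479, 1.568, -0.358]
contact_force: [0.1, 0.1, -0.6]
opening: 0.0006
t 2.88 shift [0.43 0.32 3.83] spin -0.3 F dock [ 0.1  0.1 -0.6] tip dock [-144.3   -3.    36.2] open 0.001 down [ 0.003 -0.001 -1.   ]
time: 3.5
tool_pos: [0.48, -0.0763, 0.2126]
tool_rot: [-0.226, 1.57, -0.105]
contact_force: [-0.1, -0.3, -0.5]
opening: 0.0004
t 3.5 shift [0.26 0.28 1.1 ] spin -0.3 F dock [-0.1 -0.2 -0.5] tip dock [-117.1   -2.7   34.6] open 0.0 down [ 0.001 -0.    -1.   ]
```

```bash
python3 -m jog '[{"fingers":1,"x":0,"y":0,"z":0.3,"spin":0},{"fingers":1,"x":0,"y":0,"z":0.6,"spin":0}]';  python3 go.py -.106 0 .032
python3 -m jog '[{"fingers":1,"x":0,"y":0,"z":0.3,"spin":0},{"fingers":1,"x":0,"y":0,"z":0.6,"spin":0}]';  python3 go.py -.106 0 .032; python3 - <<'E'
from cell import robot
import cv2
p=robot.read_camera("side"); cv2.imwrite("pics/side1.png",cv2.resize(p["color"][170:350,250:490,::-1],None,fx=3.2,fy=3.2,interpolation=cv2.INTER_CUBIC))
E
```

```text
time: 3.75
tool_pos: [0.4851, -0.0757, 0.2126]
tool_rot: [2.879, 1.57, 2.999]
contact_force: [-2.1, -0.6, -0.2]
opening: 0.0
t 3.75 shift [0.26 0.28 0.58] spin -0.3 F dock [-2.2 -0.4 -0.2] tip dock [-111.8   -2.7   34.6] open 0.0 down [-0.001  0.    -1.   ]
time: 4.0
tool_pos: [0.4913, -0.0749, 0.2126]
tool_rot: [2.865, 1.57, 2.985]
contact_force: [-2.5, -0.8, 0.5]
opening: 0.0007
t 4.0 shift [ 0.26  0.27 -0.03] spin -0.3 F dock [-2.6 -0.5  0.5] tip dock [-105.7   -2.7   34.6] open 0.001 down [-0.001  0.    -1.   ]
```

View pics/side1.png

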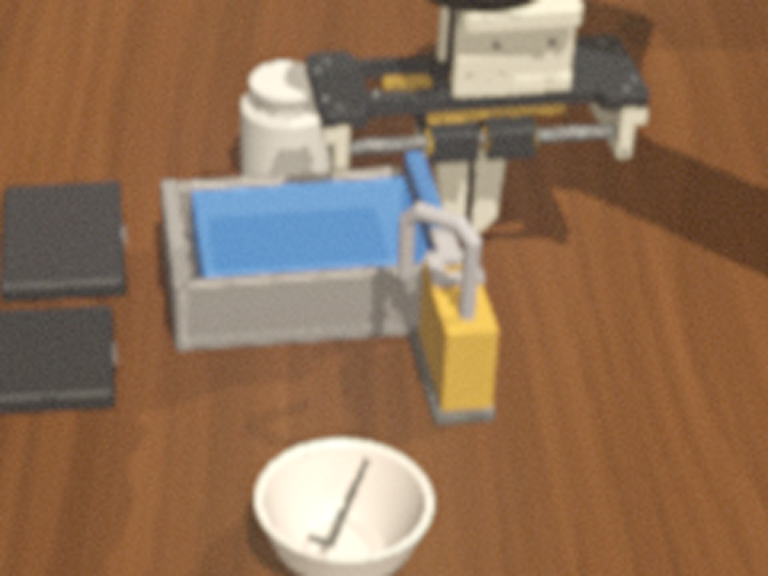

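The caddy is sliding at about 2.5 N and the ear is almost at the lock, around (455,270). I'll keep pushing in small steps until the stop is felt.

```bash
for i in 1; do python3 -m jog '[{"fingers":1,"x":0,"y":0,"z":0.2,"spin":0},{"fingers":1,"x":0,"y":0,"z":0.4,"spin":0},{"fingers":1,"x":0,"y":0,"z":0.4,"spin":0}]';  python3 go.py -.1 0 .032; done
python3 -m jog '[{"fingers":1,"x":0,"y":0,"z":0.2,"spin":0},{"fingers":1,"x":0,"y":0,"z":0.2,"spin":0}]' | grep force; python3 -m jog '[{"fingers":1,"x":0,"y":0,"z":0.2,"spin":0},{"fingers":1,"x":0,"y":0,"z":0.2,"spin":0}]' |grep force ;  python3 go.py -.1 0 .032
```

```text
time: 4.42
tool_pos: [0.4931, -0.0748, 0.2125]
tool_rot: [2.994, 1.564, 3.115]
contact_force: [-15.0, -4.8, 9.6]
opening: 0.0001
t 4.42 shift [0.25 0.28 0.38] spin -0.2 F dock [-15.5  -2.9   9.6] tip dock [-103.8   -2.8   34.5] open 0.0 down [-0.007  0.    -1.   ]
contact_force: [-22.7, -7.2, 15.0]
contact_force: [-29.6, -9.6, 21.1]
t 4.92 shift [0.24 0.29 0.24] spin -0.2 F dock [-30.5  -5.8  21.1] tip dock [-102.4   -2.9   34.5] open 0.001 down [-0.015  0.    -1.   ]
```

The hard stop is reached: force rises with no travel. I'll back off, raise clear and look.

```bash
python3 -m jog '[{"fingers":1,"x":0,"y":0,"z":-1,"spin":0},{"fingers":1,"x":0,"y":0,"z":-3,"spin":0},{"fingers":0.3,"x":-5,"y":0,"z":-6,"spin":0},{"fingers":0,"x":-10,"y":0,"z":-11,"spin":0},{"fingers":0,"x":-13,"y":0,"z":-14,"spin":0}]'|head -1;  python3 go.py -.081 .090 .102
python3 - <<'E'
from cell import robot
import cv2
for n,(a,b,c,d) in dict(top=(270,380,250,400),side=(210,320,350,440)).items():
    p=robot.read_camera(n); cv2.imwrite(f"pics/{n}2.png",p["color"][:,:,::-1])
    for t in("ear","shackle"): print(n,t,[([round(float(v),1) for v in e["xy"]],round(e["conf"],2)) for e in robot.look_for(t,p)])
    cv2.imwrite(f"pics/{n}2c.png",cv2.resize(p["color"][a:b,c:d,::-1],None,fx=5,fy=5,interpolation=cv2.INTER_CUBIC))
E
```

```text
time: 5.55
t 5.55 shift [ 6.47  9.29 15.7 ] spin -0.2 F dock [ 0.2 -0.5  0. ] tip dock [-238.5   -2.1  166.4] open 0.026 down [ 0.003 -0.001 -1.   ]
top ear [([321.7, 335.4], 0.75), ([213.0, 288.1], 0.59)]
top shackle [([300.1, 328.0], 0.52), ([301.8, 331.4], 0.19)]
side ear [([389.5, 251.5], 0.42)]
side shackle [([394.1, 240.5], 0.88)]
```

View pics/top2c.png

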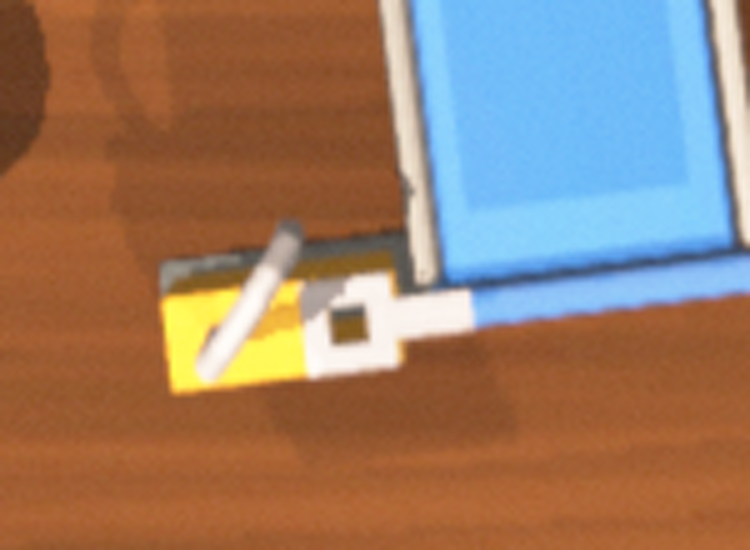

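The ear now lies over the lock, with its eye at crop (349,325), which is pixel (319.8,335.0). I'll check that against the fit.

```bash
python3 - <<'E'
from fit import *
p=np.load("p.npy")
c=lambda P:((proj("top",world(p,P))-[250,270])*5).round(0)
print("eye",c((-.081,.078,.065)),"ear corners",[c((-.081+i*.014,.078+j*.014,.065)) for i in(-1,1) for j in(-1,1)],"lock",[c((-.081+i*.014,.098+.036,.06)) for i in(-1,1)])
print("pivot bow",c((-.081,.118,.1175)))
for s in(.8,.9,1,1.1): print(s,"free",c((-.081+.04*np.sin(s),.118-.04*np.cos(s),.1175)))
E
```

```text
eye [348. 326.] ear corners [array([400., 367.]), array([308., 378.]), array([388., 275.]), array([297., 286.])] lock [array([173., 393.]), array([162., 302.])]
pivot bow [209. 372.]
0.8 free [294. 258.]
0.9 free [282. 250.]
1 free [270. 243.]
1.1 free [257. 238.]
```

The fit matches within 0.3 px. Next I'll take the open jaws over the shackle with tool z along dock x. Closing them on the eye–pivot line will centre the bow at swing 0.

```bash
python3 -m jog '[{"fingers":0,"x":0,"y":3,"z":5,"spin":-0.2},{"fingers":0,"x":0,"y":6,"z":10,"spin":-0.2},{"fingers":0,"x":1.5,"y":9.3,"z":15,"spin":-0.2},{"fingers":0,"x":3,"y":9.3,"z":15.7,"spin":-0.2},{"fingers":0,"x":3,"y":9.3,"z":15.7,"spin":-0.2}]' 3|head -1;  python3 go.py -.081 .090 .104
python3 -m jog '[{"fingers":0,"x":0,"y":0,"z":0,"spin":0},{"fingers":0,"x":0,"y":0,"z":0,"spin":0}]' |head -1;python3 go.py -.081 .090 .104
```

```text
time: 6.48
t 6.47 shift [ 2.8  -0.05 -0.06] spin 0.0 F dock [ 0.5  0.3 -0.1] tip dock [-80.3  90.5 132. ] open 0.092 down [-0.006  0.    -1.   ]
time: 6.72
t 6.72 shift [ 3.13  0.06 -0.03] spin -0.1 F dock [0.5 0.4 0. ] tip dock [-80.7  89.4 135.3] open 0.092 down [ 0.001 -0.    -1.   ]
```

```bash
python3 -m jog '[{"fingers":0,"x":1.5,"y":0.06,"z":0,"spin":0},{"fingers":0,"x":3,"y":0.06,"z":0,"spin":0},{"fingers":0,"x":3.1,"y":0.06,"z":0,"spin":0},{"fingers":0,"x":3.1,"y":0.06,"z":0,"spin":0}]' 3|head -1;  python3 go.py -.081 .090 .104
python3 -m jog '[{"fingers":0.4,"x":0,"y":0,"z":0,"spin":0},{"fingers":0.6,"x":0,"y":0,"z":0,"spin":0},{"fingers":0.75,"x":0,"y":0,"z":0,"spin":0},{"fingers":0.85,"x":0,"y":0,"z":0,"spin":0},{"fingers":0.85,"x":0,"y":0,"z":0,"spin":0}]' 3 |grep -v tool;python3 go.py -.081 .090 .104
python3 -m jog '[{"fingers":0.9,"x":0,"y":0,"z":0,"spin":0},{"fingers":0.92,"x":0,"y":0,"z":0,"spin":0},{"fingers":0.92,"x":0,"y":0,"z":0,"spin":0},{"fingers":0.92,"x":0,"y":0,"z":0,"spin":0}]' 3 |grep -v tool;python3 go.py -.081 .090 .104
```

```text
time: 7.22
t 7.22 shift [-0.05 -0.07 -0.08] spin -0.1 F dock [ 0.5 -0.1 -0.7] tip dock [-80.2  90.7 103.5] open 0.092 down [-0. -0. -1.]
time: 7.85
contact_force: [6.9, -4.3, -0.7]
opening: 0.0557
t 7.85 shift [ 0.06  0.01 -0.21] spin -0.1 F dock [ 6.3 -5.1 -0.7] tip dock [-78.9  89.9 104.6] open 0.056 down [ 0.006 -0.002 -1.   ]
time: 8.35
contact_force: [5.4, -4.1, -1.3]
opening: 0.0557
t 8.35 shift [ 0.06  0.02 -0.22] spin -0.1 F dock [ 4.9 -4.8 -1.3] tip dock [-78.8  89.8 104.6] open 0.056 down [ 0.006 -0.002 -1.   ]
```

The squeeze jammed. The measured force points straight at the pivot, so friction is locking the leg at this angle. I'll drag the leg round its arc with the forward finger instead.

```bash
python3 -m jog '[{"fingers":0.38,"x":0,"y":0,"z":0,"spin":0},{"fingers":0.38,"x":0,"y":-0.6,"z":-0.6,"spin":0},{"fingers":0.38,"x":0,"y":-0.6,"z":-0.6,"spin":0}]' 3|grep -v tool;  python3 go.py -.081 .090 .104
python3 - <<'E'
from cell import robot
import cv2
p=robot.read_camera("side"); cv2.imwrite(f"pics/side3c.png",cv2.resize(p["color"][190:310,330:450,::-1],None,fx=5,fy=5,interpolation=cv2.INTER_CUBIC))
E
```

```text
time: 8.72
contact_force: [2.7, -0.4, 0.3]
opening: 0.0569
t 8.72 shift [-0.01  0.57  0.53] spin -0.1 F dock [ 2.6 -0.7  0.3] tip dock [-86.3  84.3 103.9] open 0.057 down [ 0.001 -0.    -1.   ]
```

View pics/side3c.png

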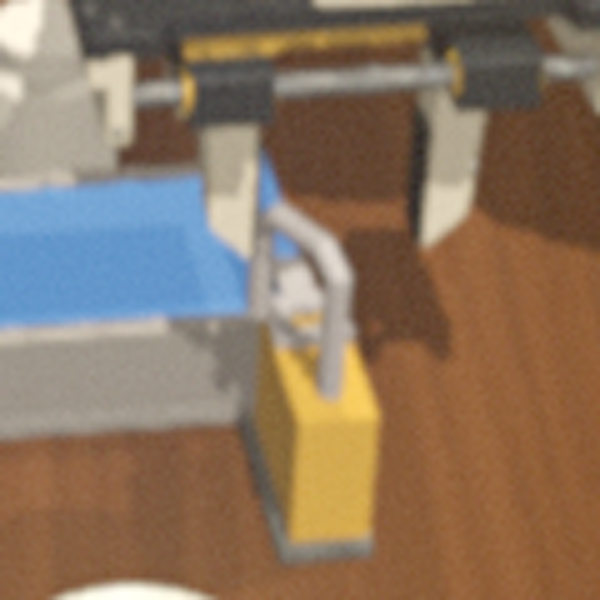

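The free leg is following the forward finger, now at about crop (262,270). Continuing along the arc.

```bash
python3 -m jog '[{"fingers":0.38,"x":0,"y":-0.45,"z":-0.7,"spin":0},{"fingers":0.38,"x":0,"y":-0.7,"z":-1.3,"spin":0},{"fingers":0.38,"x":0,"y":-0.75,"z":-1.8,"spin":0},{"fingers":0.38,"x":0,"y":-0.75,"z":-1.8,"spin":0}]' 3|grep -v tool;  python3 go.py -.081 .090 .104
python3 -m jog '[{"fingers":0.3,"x":0,"y":0,"z":0.4,"spin":0},{"fingers":0,"x":0,"y":0,"z":0.8,"spin":0},{"fingers":0,"x":0,"y":0,"z":0.8,"spin":0},{"fingers":0,"x":0,"y":0,"z":0.8,"spin":0}]' 3|head -1
python3 go.py -.081 .090 .104
```

```text
time: 9.28
contact_force: [-0.4, -0.3, 0.2]
opening: 0.057
t 9.28 shift [-0.04  1.27  2.38] spin -0.1 F dock [-0.5 -0.3  0.2] tip dock [-104.9   77.3  103.6] open 0.057 down [-0.001  0.    -1.   ]
time: 9.78
t 9.78 shift [-0.04  1.27  1.53] spin -0.1 F dock [-0.2  0.8 -0.3] tip dock [-96.3  77.3 103.6] open 0.089 down [-0. -0. -1.]
```

```bash
python3 -m jog '[{"fingers":0,"x":0,"y":0.5,"z":0.8,"spin":0},{"fingers":0,"x":0,"y":1.1,"z":1.5,"spin":0},{"fingers":0,"x":0,"y":1.1,"z":1.5,"spin":0},{"fingers":0.4,"x":0,"y":1.1,"z":1.5,"spin":0},{"fingers":0.6,"x":0,"y":1.1,"z":1.5,"spin":0}]' 3|grep -v tool;  python3 go.py -.081 .088 .104
python3 -m jog '[{"fingers":0.8,"x":0,"y":0,"z":0,"spin":0},{"fingers":0.92,"x":0,"y":0,"z":0,"spin":0},{"fingers":0.92,"x":0,"y":0,"z":0,"spin":0},{"fingers":0.92,"x":0,"y":0,"z":0,"spin":0},{"fingers":0.92,"x":0,"y":0,"z":0,"spin":0}]' 3|grep -v tool;  python3 go.py -.081 .088 .104
```

```text
time: 10.4
contact_force: [0.2, -0.3, 0.3]
opening: 0.0761
t 10.4 shift [-0.03 -0.02  0.04] spin -0.1 F dock [ 0.2 -0.3  0.3] tip dock [-81.4  88.2 103.7] open 0.076 down [-0. -0. -1.]
time: 11.02
contact_force: [0.0, 0.3, 0.7]
opening: 0.0267
t 11.03 shift [-0.03 -0.02  0.03] spin -0.1 F dock [0.1 0.3 0.7] tip dock [-81.3  88.2 103.7] open 0.027 down [ 0. -0. -1.]
```

```bash
python3 -m jog '[{"fingers":0.95,"x":0,"y":0,"z":0,"spin":0},{"fingers":0.95,"x":0,"y":0,"z":0,"spin":0},{"fingers":0.95,"x":0,"y":0,"z":0,"spin":0},{"fingers":0.95,"x":0,"y":0,"z":0,"spin":0}]' 3|grep -v tool;  python3 go.py -.081 .088 .104
python3 -m jog '[{"fingers":0.7,"x":0,"y":0,"z":0,"spin":0},{"fingers":0.5,"x":0,"y":0,"z":0,"spin":0},{"fingers":0.5,"x":0,"y":0,"z":0,"spin":0},{"fingers":0.5,"x":-4,"y":0,"z":0,"spin":0},{"fingers":0.8,"x":-8,"y":0,"z":-6,"spin":0}]' 3|head -1
python3 -m jog '[{"fingers":1,"x":0,"y":0,"z":-6,"spin":0},{"fingers":1,"x":0,"y":-3,"z":-12,"spin":0}]' 3|head -1
python3 - <<'E'
from cell import robot
import cv2
p=robot.read_camera("top"); cv2.imwrite("pics/top4.png",p["color"][:,:,::-1]); cv2.imwrite("pics/top4c.png",cv2.resize(p["color"][290:370,270:350,::-1],None,fx=7,fy=7,interpolation=cv2.INTER_CUBIC))
from fit import *
p=np.load("p.npy")
c=lambda P:((proj("top",world(p,P))-[270,290])*7).round(0)
print(c((-.081,.118,.122)),c((-.081,.078,.122)),c((-.081,.078,.065)))
E
python3 go.py -.081 .098 .13
```

```text
time: 11.52
contact_force: [0.6, -0.9, 0.0]
opening: 0.0086
t 11.53 shift [-0.03 -0.02  0.03] spin -0.1 F dock [ 0.4 -0.9  0. ] tip dock [-81.3  88.2 103.7] open 0.009 down [ 0. -0. -1.]
time: 12.15
time: 12.4
[151. 385.] [349. 360.] [348. 317.]
t 12.45 shift [ 4.63  3.79 17.57] spin 0.0 F dock [-3.5  4.4 -1.1] tip dock [-256.4   60.   177.4] open 0.017 down [-0.006 -0.001 -1.   ]
```

View pics/top4c.png

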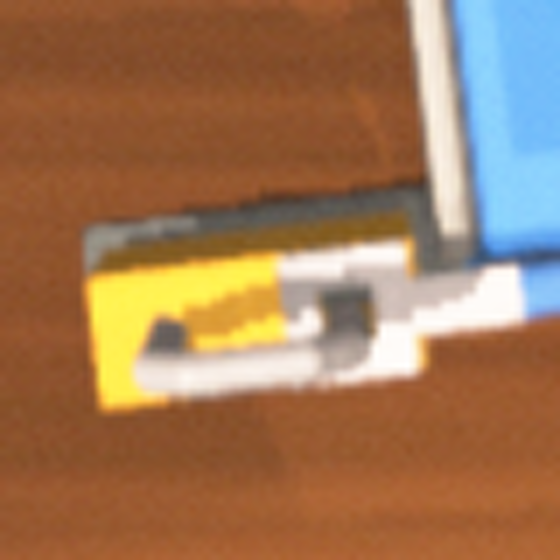

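The gripped opening was 8.6 mm, matching the 9 mm bar. The bow runs from crop (158,372) to (345,347), with a slope within 0.01 rad of the lock line, so the swing is about 0 over the eye. Next I'll move the closed fingers above the bow centre.

```bash
python3 -m jog '[{"fingers":1,"x":0,"y":1,"z":6,"spin":0},{"fingers":1,"x":1,"y":2.5,"z":12,"spin":0},{"fingers":1,"x":3,"y":3.8,"z":17.5,"spin":0},{"fingers":1,"x":4.6,"y":3.8,"z":17.5,"spin":0},{"fingers":1,"x":4.6,"y":3.8,"z":17.5,"spin":0}]' 10|head -1
python3 -m jog '[{"fingers":1,"x":0,"y":0,"z":0,"spin":0},{"fingers":1,"x":0,"y":0,"z":0,"spin":0}]' 10|grep force;  python3 go.py -.081 .098 .122
```

```text
time: 13.08
contact_force: [0.5, -0.4, 0.6]
t 13.32 shift [ 1.15 -0.   -0.67] spin -0.1 F dock [ 0.4 -0.5  0.6] tip dock [-74.4  98.  133.5] open 0.0 down [ 0.002 -0.    -1.   ]
```

```bash
python3 -m jog '[{"fingers":1,"x":0,"y":0,"z":-0.6,"spin":0},{"fingers":1,"x":0.5,"y":0,"z":-0.65,"spin":0},{"fingers":1,"x":1.0,"y":0,"z":-0.65,"spin":0},{"fingers":1,"x":1.0,"y":0,"z":-0.65,"spin":0}]' 10|grep force;python3 go.py -.081 .098 .122
python3 -m jog '[{"fingers":1,"x":0.2,"y":0,"z":0,"spin":0},{"fingers":1,"x":0.4,"y":0,"z":0,"spin":0},{"fingers":1,"x":0.6,"y":0,"z":0,"spin":0},{"fingers":1,"x":0.6,"y":0,"z":0,"spin":0}]' 10|grep force;python3 go.py -.081 .098 .122
```

```text
contact_force: [-1.0, -0.7, 1.8]
t 13.82 shift [ 0.01 -0.02 -0.04] spin -0.1 F dock [-1.1 -0.6  1.8] tip dock [-80.6  98.2 122.1] open -0.0 down [-0. -0. -1.]
contact_force: [-0.7, -0.7, 1.7]
t 14.32 shift [-0.57 -0.02 -0.04] spin -0.1 F dock [-0.8 -0.6  1.7] tip dock [-80.6  98.2 116.3] open 0.001 down [ 0. -0. -1.]
```

```bash
python3 -m jog '[{"fingers":1,"x":0.15,"y":0,"z":0,"spin":0},{"fingers":1,"x":0.3,"y":0,"z":0,"spin":0},{"fingers":1,"x":0.3,"y":0,"z":0,"spin":0}]' |grep force;python3 go.py -.081 .098 .122
python3 -m jog '[{"fingers":1,"x":0.15,"y":0,"z":0,"spin":0},{"fingers":1,"x":0.3,"y":0,"z":0,"spin":0},{"fingers":1,"x":0.3,"y":0,"z":0,"spin":0}]' |grep force;python3 go.py -.081 .098 .122
python3 - <<'E'
from cell import robot
import cv2
p=robot.read_camera("side"); cv2.imwrite(f"pics/side5c.png",cv2.resize(p["color"][190:310,330:450,::-1],None,fx=5,fy=5,interpolation=cv2.INTER_CUBIC))
E
```

```text
contact_force: [-0.6, -0.9, 3.1]
t 14.7 shift [-0.87 -0.02 -0.03] spin -0.1 F dock [-0.7 -0.8  3.1] tip dock [-80.7  98.2 113.3] open 0.001 down [-0. -0. -1.]
contact_force: [-0.2, -0.7, 3.6]
t 15.07 shift [-1.17 -0.02 -0.03] spin -0.1 F dock [-0.3 -0.6  3.6] tip dock [-80.7  98.2 110.3] open 0.0 down [-0. -0. -1.]
```

View pics/side5c.png

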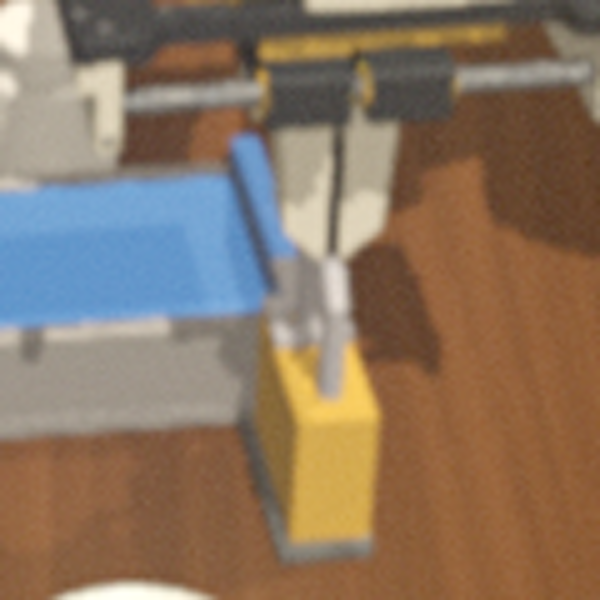

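The fingers are pressing squarely on the bow and the leg is in the eye, about 11.7 mm down at 3.6 N. I'll continue in small steps and watch the force.

```bash
for i in 1 ; do python3 -m jog '[{"fingers":1,"x":0.1,"y":0,"z":0,"spin":0},{"fingers":1,"x":0.1,"y":0,"z":0,"spin":0}]' |grep force; python3 -m jog '[{"fingers":1,"x":0.1,"y":0,"z":0,"spin":0},{"fingers":1,"x":0.1,"y":0,"z":0,"spin":0}]' |grep force;python3 -m jog '[{"fingers":1,"x":0.1,"y":0,"z":0,"spin":0},{"fingers":1,"x":0.1,"y":0,"z":0,"spin":0}]' |grep force; done;python3 go.py -.081 .098 .122
```

```text
contact_force: [-0.8, 0.2, 3.2]
contact_force: [0.6, -1.4, 4.4]
contact_force: [-0.1, -1.1, 4.7]
t 15.88 shift [-1.47 -0.02 -0.03] spin -0.1 F dock [-0.3 -1.1  4.7] tip dock [-80.7  98.2 107.3] open 0.001 down [ 0. -0. -1.]
```

```bash
python3 -m jog '[{"fingers":1,"x":0.1,"y":0,"z":0,"spin":0},{"fingers":1,"x":0.1,"y":0,"z":0,"spin":0}]' |grep force; python3 -m jog '[{"fingers":1,"x":0.1,"y":0,"z":0,"spin":0},{"fingers":1,"x":0.1,"y":0,"z":0,"spin":0}]' |grep force;python3 -m jog '[{"fingers":1,"x":0.1,"y":0,"z":0,"spin":0},{"fingers":1,"x":0.1,"y":0,"z":0,"spin":0}]' |grep force;python3 go.py -.081 .098 .122
```

```text
contact_force: [-0.8, -1.3, 4.2]
contact_force: [-0.5, -0.8, 3.9]
contact_force: [-0.1, -1.2, 5.1]
t 16.62 shift [-1.77 -0.02 -0.03] spin -0.1 F dock [-0.3 -1.2  5.1] tip dock [-80.7  98.2 104.3] open 0.001 down [-0. -0. -1.]
```

```bash
python3 -m jog '[{"fingers":1,"x":0.1,"y":0,"z":0,"spin":0},{"fingers":1,"x":0.1,"y":0,"z":0,"spin":0}]' |grep force; python3 -m jog '[{"fingers":1,"x":0.1,"y":0,"z":0,"spin":0},{"fingers":1,"x":0.1,"y":0,"z":0,"spin":0}]' |grep force;python3 go.py -.081 .098 .122
```

```text
contact_force: [-0.4, -1.8, 4.6]
contact_force: [0.1, -0.1, 4.7]
t 17.12 shift [-1.97 -0.02 -0.03] spin -0.1 F dock [ 0.1 -0.1  4.7] tip dock [-80.7  98.2 102.3] open 0.001 down [-0. -0. -1.]
```

```bash
python3 -m jog '[{"fingers":1,"x":0.1,"y":0,"z":0,"spin":0},{"fingers":1,"x":0.2,"y":0,"z":0,"spin":0},{"fingers":1,"x":0.2,"y":0,"z":0,"spin":0}]' |grep force; python3 -m jog '[{"fingers":1,"x":0.1,"y":0,"z":0,"spin":0},{"fingers":1,"x":0.1,"y":0,"z":0,"spin":0}]' |grep force;python3 -m jog '[{"fingers":1,"x":0.1,"y":0,"z":0,"spin":0},{"fingers":1,"x":0.1,"y":0,"z":0,"spin":0}]' |grep force;python3 go.py -.081 .098 .122
```

```text
contact_force: [-0.3, -1.4, 3.7]
contact_force: [-0.1, -1.1, 4.9]
contact_force: [-0.3, -0.5, 5.3]
t 18.0 shift [-2.36 -0.02 -0.03] spin -0.1 F dock [-0.4 -0.5  5.3] tip dock [-80.7  98.2  98.4] open 0.001 down [ 0. -0. -1.]
```

```bash
python3 -m jog '[{"fingers":1,"x":0.1,"y":0,"z":0,"spin":0},{"fingers":1,"x":0.1,"y":0,"z":0,"spin":0}]' |grep force; python3 -m jog '[{"fingers":1,"x":0.1,"y":0,"z":0,"spin":0},{"fingers":1,"x":0.1,"y":0,"z":0,"spin":0}]' |grep force;python3 go.py -.081 .098 .122
```

```text
contact_force: [0.2, -2.0, 6.1]
contact_force: [-0.7, -1.1, 5.4]
t 18.5 shift [-2.56 -0.02 -0.03] spin -0.1 F dock [-0.8 -1.   5.4] tip dock [-80.7  98.2  96.4] open 0.001 down [ 0. -0. -1.]
```

```bash
python3 -m jog '[{"fingers":1,"x":0.1,"y":0,"z":0,"spin":0},{"fingers":1,"x":0.1,"y":0,"z":0,"spin":0}]' |grep force; python3 -m jog '[{"fingers":1,"x":0.1,"y":0,"z":0,"spin":0},{"fingers":1,"x":0.1,"y":0,"z":0,"spin":0}]' |grep force;python3 -m jog '[{"fingers":1,"x":0.1,"y":0,"z":0,"spin":0},{"fingers":1,"x":0.1,"y":0,"z":0,"spin":0}]' |grep force;python3 go.py -.081 .098 .122
```

```text
contact_force: [0.8, -0.7, 5.8]
contact_force: [-0.9, -1.3, 6.5]
contact_force: [-0.6, -2.0, 7.9]
t 19.25 shift [-2.83 -0.02 -0.03] spin -0.1 F dock [-0.9 -1.9  7.9] tip dock [-80.6  98.2  93.7] open 0.0 down [ 0. -0. -1.]
```

```bash
python3 -m jog '[{"fingers":1,"x":0.1,"y":0,"z":0,"spin":0},{"fingers":1,"x":0.1,"y":0,"z":0,"spin":0}]' |grep force; python3 -m jog '[{"fingers":1,"x":0.1,"y":0,"z":0,"spin":0},{"fingers":1,"x":0.1,"y":0,"z":0,"spin":0}]' |grep force;python3 go.py -.081 .098 .122
```

```text
contact_force: [-1.0, -2.3, 8.5]
contact_force: [-1.5, -2.1, 7.2]
t 19.75 shift [-3.01 -0.02 -0.03] spin -0.1 F dock [-1.8 -1.9  7.2] tip dock [-80.6  98.2  91.9] open 0.0 down [ 0.001 -0.    -1.   ]
```

```bash
python3 -m jog '[{"fingers":1,"x":0.1,"y":0,"z":0,"spin":0},{"fingers":1,"x":0.1,"y":0,"z":0,"spin":0}]' |grep force; python3 -m jog '[{"fingers":1,"x":0.1,"y":0,"z":0,"spin":0},{"fingers":1,"x":0.1,"y":0,"z":0,"spin":0}]' |grep force;python3 go.py -.081 .098 .122
```

```text
contact_force: [-0.4, -1.6, 8.2]
contact_force: [-1.7, -1.6, 8.8]
t 20.25 shift [-3.21 -0.02 -0.04] spin -0.1 F dock [-1.9 -1.3  8.8] tip dock [-80.6  98.1  89.9] open 0.001 down [ 0.001 -0.    -1.   ]
```

```bash
python3 -m jog '[{"fingers":1,"x":0.1,"y":0,"z":0,"spin":0},{"fingers":1,"x":0.1,"y":0,"z":0,"spin":0}]' |grep force; python3 -m jog '[{"fingers":1,"x":0.1,"y":0,"z":0,"spin":0},{"fingers":1,"x":0.1,"y":0,"z":0,"spin":0}]' |grep force;python3 go.py -.081 .098 .122
```

```text
contact_force: [-1.0, -0.6, 9.1]
contact_force: [-1.2, -1.7, 7.1]
t 20.75 shift [-3.44 -0.02 -0.03] spin -0.1 F dock [-1.4 -1.5  7.1] tip dock [-80.7  98.2  87.6] open 0.001 down [ 0. -0. -1.]
```

```bash
python3 -m jog '[{"fingers":1,"x":0.1,"y":0,"z":0,"spin":0},{"fingers":1,"x":0.1,"y":0,"z":0,"spin":0}]' |grep force; python3 -m jog '[{"fingers":1,"x":0.1,"y":0,"z":0,"spin":0},{"fingers":1,"x":0.1,"y":0,"z":0,"spin":0}]' |grep force;python3 go.py -.081 .098 .122
```

```text
contact_force: [0.8, -1.2, 2.5]
contact_force: [-0.2, -1.4, 6.0]
t 21.25 shift [-3.64 -0.02 -0.04] spin -0.1 F dock [-0.3 -1.3  6. ] tip dock [-80.5  98.2  85.6] open 0.001 down [ 0.001 -0.    -1.   ]
```

```bash
python3 -m jog '[{"fingers":1,"x":0.1,"y":0,"z":0,"spin":0},{"fingers":1,"x":0.1,"y":0,"z":0,"spin":0}]' |grep force; python3 go.py -.081 .098 .122
```

```text
contact_force: [-0.3, -0.8, 6.7]
t 21.5 shift [-3.74 -0.02 -0.04] spin -0.1 F dock [-0.4 -0.7  6.7] tip dock [-80.5  98.2  84.6] open 0.001 down [ 0.001 -0.    -1.   ]
```

```bash
python3 -m jog '[{"fingers":1,"x":0.05,"y":0,"z":0,"spin":0},{"fingers":1,"x":0.05,"y":0,"z":0,"spin":0}]' |grep force; python3 -m jog '[{"fingers":1,"x":0.05,"y":0,"z":0,"spin":0},{"fingers":1,"x":0.05,"y":0,"z":0,"spin":0}]' |grep force; python3 go.py -.081 .098 .122
```

```text
contact_force: [0.2, -1.0, 7.6]
contact_force: [-0.6, -1.0, 7.6]
t 22.0 shift [-3.82 -0.02 -0.05] spin -0.1 F dock [-0.8 -0.9  7.6] tip dock [-80.5  98.1  83.8] open 0.001 down [ 0.001 -0.    -1.   ]
```

```bash
python3 -m jog '[{"fingers":1,"x":0.05,"y":0,"z":0,"spin":0},{"fingers":1,"x":0.05,"y":0,"z":0,"spin":0}]' |grep force; python3 go.py -.081 .098 .122
```

```text
contact_force: [-0.8, -1.8, 10.1]
t 22.25 shift [-3.83 -0.01 -0.05] spin -0.1 F dock [-1.  -1.7 10.1] tip dock [-80.4  98.1  83.7] open 0.0 down [ 0.001 -0.    -1.   ]
```

```bash
python3 -m jog '[{"fingers":1,"x":0.05,"y":0,"z":0,"spin":0},{"fingers":1,"x":0.05,"y":0,"z":0,"spin":0}]' |grep force; python3 go.py -.081 .098 .122
```

```text
contact_force: [-2.4, -1.5, 12.5]
t 22.5 shift [-3.85 -0.01 -0.06] spin -0.1 F dock [-2.5 -1.2 12.5] tip dock [-80.4  98.1  83.5] open 0.0 down [ 0.002 -0.001 -1.   ]
```

```bash
python3 -m jog '[{"fingers":1,"x":0.04,"y":0,"z":0,"spin":0},{"fingers":1,"x":0.04,"y":0,"z":0,"spin":0}]' |grep force; python3 go.py -.081 .098 .122
```

```text
contact_force: [-1.7, -1.9, 15.3]
t 22.75 shift [-3.87 -0.01 -0.06] spin -0.0 F dock [-1.9 -1.7 15.3] tip dock [-80.3  98.   83.3] open 0.0 down [ 0.002 -0.001 -1.   ]
```

The hard stop is felt: force goes from 7.6 to 15.3 N with almost no travel, after the hump and a drop. I'll release upward, move away and check.

```bash
python3 -m jog '[{"fingers":1,"x":-0.3,"y":0,"z":0,"spin":0},{"fingers":1,"x":-0.6,"y":0,"z":0,"spin":0},{"fingers":1,"x":-0.8,"y":0,"z":0,"spin":0}]' |grep force
python3 -m jog '[{"fingers":1,"x":-3,"y":0,"z":0,"spin":0},{"fingers":1,"x":-7,"y":0,"z":0,"spin":0},{"fingers":1,"x":-10,"y":0,"z":-6,"spin":0},{"fingers":1,"x":-10,"y":-3,"z":-12,"spin":0},{"fingers":1,"x":-10,"y":-6,"z":-16,"spin":0}]' |grep force
python3 go.py -.081 .098 .122
python3 - <<'E'
from cell import robot
import cv2,numpy as np
a=robot.read_camera("top"); b=robot.read_camera("side")
x=cv2.resize(a["color"][290:370,270:350,::-1],(400,400),interpolation=cv2.INTER_CUBIC); y=cv2.resize(b["color"][200:300,340:440,::-1],(400,400),interpolation=cv2.INTER_CUBIC)
cv2.imwrite("pics/end.png",np.hstack([x,y]))
for t in("dispenser","drive_a","bowl"):
    for n,q in(("top",a),): print(n,t,[([round(float(v)) for v in d["xy"]],round(d["conf"],2)) for d in robot.look_for(t,q)])
E
```

```text
contact_force: [-0.2, 0.3, -0.3]
contact_force: [0.8, -0.2, 0.1]
t 23.75 shift [ 6.79  5.91 16.17] spin 0.1 F dock [ 0.7 -0.3  0.1] tip dock [-242.6   38.7  189.9] open 0.0 down [ 0. -0. -1.]
top dispenser [([440, 272], 0.63)]
top drive_a [([310, 190], 0.71), ([325, 334], 0.67), ([387, 187], 0.56)]
top bowl [([214, 289], 0.58)]
```

View pics/end.png

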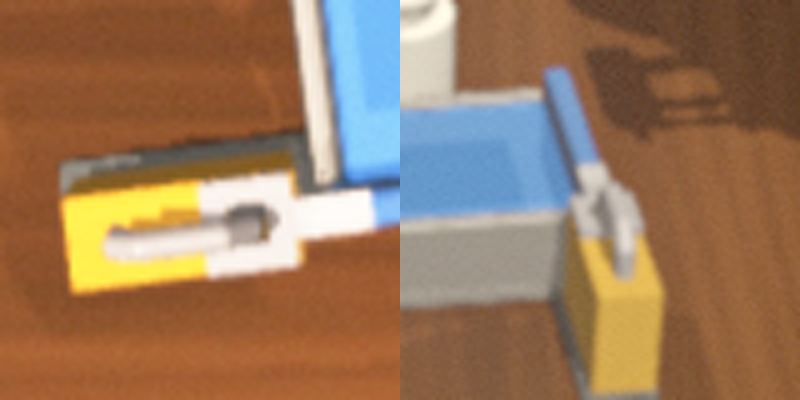

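With the robot clear, the shackle stays low. Its bow is at (105–265, 245–215) on the left of the picture, with the leg in the eye, and it is short in the side view. The caddy is home and the bystanders are where they were. Handing in.

```bash
python3 -m jog '[{"fingers":1,"x":0,"y":0,"z":0,"spin":0},{"fingers":1,"x":0,"y":0,"z":0,"spin":0}]'|head -1; python3 -c "
from cell import robot
print(robot.hand_in())"
```

```text
time: 24.25
the job is handed in; nothing more can be done
None
```

The caddy is home and the padlock shackle is locked down through the ear. I handed the job in at about 24 s of the 56 s allowed; the hand-in gives no verdict.

- **Caddy:** I pushed it home with the closed fingers until I felt the stop. I pushed a little further than needed there, with the wrist force reaching about 30 N along the push plus 21 N vertically. That load was on the caddy, not the shackle.
- **Swing:** My first attempt, squeezing the shackle straight to centre, jammed with about 7–8 N on the tool. I dragged the free leg round its arc instead and centred it with a light 3 N grip. The top view then showed it within about 0.01 rad of the lock line.
- **Press:** I pressed the bow down in small steps. The hump came at about 28–34 mm, then the force dropped, and the hard stop came at about 38 mm. The most I pressed with was about 15 N.

**Last checks:** after I lifted off, both cameras showed the shackle staying down with its leg in the eye and the ear still over the lock. The robot was clear, with about 0 N on the tool. The bystanders were within 2 pixels (about 3 mm) of where they started in the top view. In that last look the drive detector also gave one false hit, on the lock.

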